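Slide the tins round to free a corner of the masala tray

ROBOT

A 6-joint arm with a two-finger parallel gripper is mounted at the origin on the work surface. World frame = base frame: x ahead of the robot, y to its left, z up, the work surface at z = 0. Lengths are in m, angles in rad, forces in N, time in s.
With the tool pointing down it reaches from about 0.35 to 0.85 m from the base axis. Payload 8.1 kg.
Tool frame: the origin (TCP) lies on the mounting face of the last link; the fingertips stand 186 mm ahead of it and the grasp point (between the pads) lies 167 mm ahead of it; z points along the fingers, y is the line along which they close (so a half turn about z gives the same grasp; the last joint's range is limited). The gripper opens to 93 mm and grips with 3 to 60 N. Pads are 15 mm wide; open, the fingers measure 128 mm over their backs; the gripper's body (75 mm by 188 mm) begins 65 mm behind the grasp point.
Start: joints at [1.068, 0.13, 1.488, -0, 1.523, -0.085], TCP at [0.243, 0.548, 0.405] pointing down, gripper open.
Joint ranges: [-2.96, 2.96], [-0.89, 2.26], [0.02, 2.5], [-1.34, 4.48], [0, 2.73], [-2.66, 2.66]. Speed limits (rad/s): [2.39, 2.39, 2.79, 3.14, 3.14, 3.14].

INTERFACE

Orientations are given as a rotation vector (axis times angle).
In Python, from plant import * gives the robot as it stands. The module is installed in compiled form; this text tells all that it offers.
- The arm moves only by the tool arm_command, never from a script. Its argument "increments" is a list of rows, each a list of 6 numbers: the shift along the tool's x, y, z in units of 0.2 m (1.0 is 0.2 m), then the turn, a rotation vector about the tool's x, y, z in units of pi rad (1.0 is pi rad). A call has exactly 5 rows; each row is the pose to reach, as a shift and turn from the pose commanded when the call began, along the tool's axes at that moment, turning the shorter way round; what a row does not reach only later rows make up. A row lasts 1/8 s, in which the tool goes at most 62.5 mm and 10.7 degrees, less where a joint would pass 70% of its speed; a pose out of reach is approached as far as the arm can. A call with a number of a shift or a turn outside -1 to 1 is refused whole. A call with a gripper value outside its range is refused whole. "fingers" is the closure, from -1 (fully open) to 1 (shut), set as the call begins (left out, the last holds). The fingers move at their own pace and stop on an object; "force" is the grip in N (left out, the last holds). Time passes only in rows, so rows that repeat a pose let the fingers close, or fill a call up. It gives the time, the measured TCP pose, the force, the opening and the grip force at its end, in the units of the state.
- read_state(): the state, without advancing time (a new reading comes with each control period).
- read_camera(name): name is "scene" or "top" or "wrist"; returns a dict with "image" (400x640x3 uint8, red, green, blue), "fx", "fy", "cx", "cy" (pixels), "T" (4x4, takes a point from camera to world coordinates). Camera axes: x right, y down, z forward; pixel columns grow to the right and rows downward; lengths in m; the calibration is good to about 2 mm. A picture is of the moment at which its call begins. There is no depth.
- close_job(): hands the job in; it is judged then, once.
The state is a dict: "t": time; "q": joint angles; "dq": joint speeds; "joint_torque": joint torques, N m; "tool_pos": TCP position; "orientation": TCP orientation; "force": force on the tool from outside, world axes, zero at the start; "wrist_torque": the same for the moment, N m; "opening": finger opening in m; "gripper_force": force on a finger pad.
Only numpy, scipy, OpenCV 4.12 (cv2) and the standard library are available. Lean on these libraries where they do the work, as an engineer would, in place of code of your own. Each camera call takes 0.05 s, during which the arm holds its last target. There are 200 camera calls.

TASK

Three square steel tins stand in a maple tray that has room for four. To free the corner where the tin with the round knob stands, slide the tin with the bar handle along the tray, fully into the empty place, and only then slide the round-knobbed tin straight into the place that the first one left. Slide the tins without lifting or tipping them, leave them square in their places, and leave the flat-lidded tin where it is.

Things in the scene. Friction and masses are not known exactly. Their poses are not given: they have to be found in the camera images.
- tray: Fixed maple tray, 200 mm square outside, 184 inside, walls 24 mm high, slippery waxed floor 6 mm thick. Origin: centre of its underside; x, y along its sides. Four undivided places at x, y = +-45 mm. At first (-45,-45) is empty, the round-knobbed tin is at (45,45), the other two tins are at (-45,45) and (45,-45), either way round. Play: 9 mm to the walls, 14 mm between tins.
- bar_tin_mid (a point): Square steel tin, 76 x 76 x 40 mm, about 0.25 kg, with an upright maple bar handle on the middle of its closed lid: 44 mm long along the tin's x (roughly the tray's x), 14 mm thick, 36 mm high. Point: on the tin's centre line, half-way up its 76 mm overall height, so lid 2 mm above, handle top 38 mm above, underside 38 mm below it.
- knob_tin_mid (a point): Same square steel tin, but with an upright round maple knob on the middle of its lid: a cylinder 28 mm in diameter, 36 mm high. Point: on the tin's centre line, half-way up its 76 mm overall height, so lid 2 mm above, knob top 38 mm above, underside 38 mm below it. Its x is roughly the tray's x.
- flat_tin_mid (a point): Same square steel tin, but with only a low flat maple disc on its lid, 52 mm in diameter and 8 mm high; 48 mm high overall. Point: on the tin's centre line, 24 mm above its underside. To be left where it stands.
Not all that is in view belongs to the job. Leave any blue look-alike of the part that bears bar_tin_mid alone. Leave any orange look-alike of the part that bears knob_tin_mid alone.

How it is judged:
On the way, in this order (a step that is already met when the one before it is completed fails the run):
1. the bar-handled tin has been slid into the empty place while the round-knobbed tin is still in its own (x of bar_tin_mid in the frame of tray between -0.06 and -0.03 m and y of bar_tin_mid in the frame of tray between -0.06 and -0.03 m and x of knob_tin_mid in the frame of tray between 0.03 and 0.06 m and y of knob_tin_mid in the frame of tray between 0.03 and 0.06 m), for 0.2 s.
2. the round-knobbed tin has been slid into the place that the bar-handled tin left (x of bar_tin_mid in the frame of tray between -0.06 and -0.03 m and y of bar_tin_mid in the frame of tray between -0.06 and -0.03 m and ((x of knob_tin_mid in the frame of tray between -0.06 and -0.03 m and y of knob_tin_mid in the frame of tray between 0.03 and 0.06 m and x of flat_tin_mid in the frame of tray between 0.025 and 0.065 m and y of flat_tin_mid in the frame of tray between -0.065 and -0.025 m) or (x of knob_tin_mid in the frame of tray between 0.03 and 0.06 m and y of knob_tin_mid in the frame of tray between -0.06 and -0.03 m and x of flat_tin_mid in the frame of tray between -0.065 and -0.025 m and y of flat_tin_mid in the frame of tray between 0.025 and 0.065 m))), for 0.2 s.
At the end, for the whole second after the job is handed in: Bar-handled tin in the place that was empty, round-knobbed tin in the place it left: each within 15 mm of the place's centre along both tray axes and 11 degrees of square; flat-lidded tin still within 20 mm of its place's centre; all three flat on the tray floor, upright, at rest (all of step 2 and z of each of bar_tin_mid, knob_tin_mid in the frame of tray below 0.05 m and angle between each of bar_tin_mid, knob_tin_mid, flat_tin_mid's own z axis and vertical below 0.1 rad and z of flat_tin_mid in the frame of tray below 0.036 m and angle between the x axis of each of bar_tin_mid, knob_tin_mid and the x axis of tray, either way round below 0.2 rad and linear speed of each of bar_tin, knob_tin, flat_tin below 0.02 m/s); the robot touches nothing.
It fails at once if the bar-handled tin lifted 12 mm or tipped 20 degrees (z of bar_tin_mid in the frame of tray above 0.056 m or angle between bar_tin_mid's own z axis and vertical above 0.35 rad).
It fails at once if the round-knobbed tin lifted 12 mm or tipped 20 degrees (z of knob_tin_mid in the frame of tray above 0.056 m or angle between knob_tin_mid's own z axis and vertical above 0.35 rad).
It fails at once if the flat-lidded tin moved more than 15 mm from where it stood (distance of flat_tin_mid from where it was at the start of the episode above 0.015 m).
It also fails if it takes over 48 s, if anything falls off the work surface, if the arm or the gripper's body presses on something with over 40 N, if the wrist force passes 120 N, or if a joint passes its speed limit or range.

## Working session

There is one attempt and no reset: what is moved stays moved. The work goes in short steps, Python scripts to look and compute and a tool call to move; the robot and the scene stay as the last step left them, time stands still between calls to the robot, and variables do not carry over. Pictures are saved under pics/ and viewed, at most 10 in all, crops included, and the job is handed in when it is done.

Besides the shell and the picture viewer there is one more tool, called after "Request:" as a command line: name --pt "numbers of a row" for each row, then --argument value for the rest. arm_command: Moves the arm, as the interface text tells. Shifts and turns lie within -1 to 1; 1 stands for 0.2 m of shift or pi rad of turn. Its arguments: {"type":"object","properties":{"increments":{"type":"array","items":{"type":"array","items":{"type":"number","minimum":-1,"maximum":1}}},"fingers":{"type":"number"},"force":{"type":"number"}},"required":["increments"]}

```bash
mkdir -p pics
python3 - <<'E'
from plant import *
import cv2,numpy as np
for n in("top","scene"):
    c=read_camera(n); cv2.imwrite(f"pics/{n}0.png",c["image"][:,:,::-1]); print(n,c["fx"],c["fy"],c["cx"],c["cy"],c["T"].round(4).tolist())
s=read_state();print(s)
E
```

```text
top 395.9319217073353 395.9319217073353 325.4646590261258 198.71883906835203 [[0.0022, -0.999, 0.0443, 0.4396], [-0.9992, -0.0004, 0.0392, 0.0087], [-0.0392, -0.0443, -0.9982, 0.838], [0.0, 0.0, 0.0, 1.0]]
scene 429.0334794671133 429.0334794671133 318.32795114738065 198.4986113775729 [[0.0391, 0.7209, -0.6919, 1.0953], [0.9992, -0.0276, 0.0277, -0.0142], [0.0009, -0.6925, -0.7214, 0.663], [0.0, 0.0, 0.0, 1.0]]
{'t': 0.1, 'q': array([ 1.06759869e+00,  1.31063307e-01,  1.48915057e+00,  5.57874317e-08,
        1.52299978e+00, -8.54214145e-02]), 'dq': array([ 0.0002881 , -0.00186488, -0.00163292,  0.00044239,  0.00032684,
        0.00041269]), 'joint_torque': array([-3.44975097e-04, -5.61342180e+01, -4.93094552e+01,  7.68833980e-02,
        2.91797658e-02, -4.37067104e-05]), 'tool_pos': array([0.24333076, 0.54822205, 0.40381632]), 'orientation': array([-6.51381611e-01, -3.07284004e+00,  2.43638100e-03]), 'force': array([-0.08725222,  0.78117054,  0.10003264]), 'wrist_torque': array([ 0.02326605, -0.0697078 , -0.03002522]), 'gripper_force': 0.0, 'opening': 0.09304309098041076}
```

View pics/top0.png

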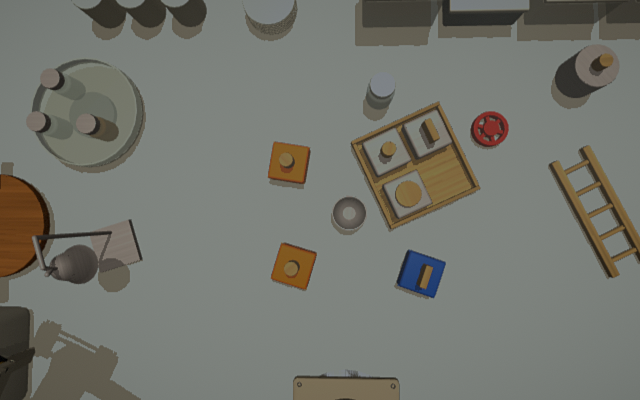

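View pics/scene0.png

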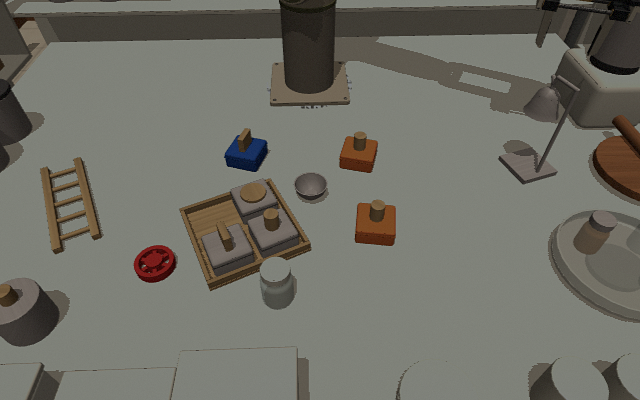

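The top view shows the tray with corners near (438,103), (479,187), (391,228) and (352,145). The bar tin is at (430,130), the knob tin at (387,150), the flat tin at (408,195) and the empty place at (450,178). The bar tin therefore moves along tray −x, and the knob tin then moves along tray −y. The blue and orange look-alikes are outside the tray.

```bash
cat > h.py <<'E'
from plant import *
import cv2,numpy as np
from scipy.spatial.transform import Rotation as R
def ray(c,uv,z):
    d=c["T"][:3,:3]@np.array([(uv[0]-c["cx"])/c["fx"],(uv[1]-c["cy"])/c["fy"],1]); o=c["T"][:3,3]
    return o+d*(z-o[2])/d[2]
def maple(c):
    h=cv2.cvtColor(c["image"],cv2.COLOR_RGB2HSV); return cv2.inRange(h,(10,75,40),(28,255,255))
def plan(x,y,z,yaw):
    "row (tool units) from now to TCP x,y,z with tool pointing down and tool y axis at yaw (mod pi)"
    s=read_state(); A=R.from_rotvec(s["orientation"]); best=None
    for k in(0,np.pi):
        a=yaw+k; ty=np.array([np.cos(a),np.sin(a),0]); tz=np.array([0,0,-1.]); B=R.from_matrix(np.c_[np.cross(ty,tz),ty,tz])
        r=(A.inv()*B).as_rotvec()
        if best is None or np.linalg.norm(r)<np.linalg.norm(best): best=r
    d=A.inv().apply(np.array([x,y,z])-s["tool_pos"])
    print("row",np.r_[d/.2,best/np.pi].round(4),"dist",np.linalg.norm(d),"deg",np.degrees(np.linalg.norm(best)))
E
python3 - <<'E'
from h import *
c=read_camera("top"); m=maple(c)
m2=np.zeros_like(m); m2[95:235,345:485]=m[95:235,345:485]
cs=max(cv2.findContours(m2,0,2)[0],key=cv2.contourArea)
b=cv2.boxPoints(cv2.minAreaRect(cs)); print(b)
P=np.array([ray(c,p,.024)[:2] for p in b]); print(P.round(4),np.linalg.norm(np.diff(P,axis=0),axis=1))
print("centre",P.mean(0)); 
for k in range(4): e=P[(k+1)%4]-P[k]; print(np.degrees(np.arctan2(e[1],e[0])))
for n,uv in(("bar",(431,130)),("knob",(388,149))): print(n,ray(c,uv,.08))
print("jar top/base", ray(c,(382,82),0.06), ray(c,(382,82),0))
o=P.mean(0); th=np.radians(25)
cv2.imwrite("pics/crop.png",cv2.resize(c["image"][70:240,330:500,::-1],None,fx=3.5,fy=3.5,interpolation=2))
E
```

```text
[[349.83417 141.30733]
 [439.3122  100.00975]
 [480.11218 188.40974]
 [390.63416 229.70732]]
[[ 0.5945 -0.0094]
 [ 0.6792 -0.1934]
 [ 0.4968 -0.2735]
 [ 0.4125 -0.0924]] [0.20254707 0.19926381 0.19976428]
centre [ 0.54575669 -0.14220385]
-65.28289683962338
-156.30333204409098
114.95677529037354
24.498265176461206
bar [ 0.60484387 -0.16319021  0.08      ]
knob [ 0.56863759 -0.08121835  0.08      ]
jar top/base [ 0.70585042 -0.07240058  0.06      ] [ 0.72638541 -0.07865818  0.        ]
```

View pics/crop.png

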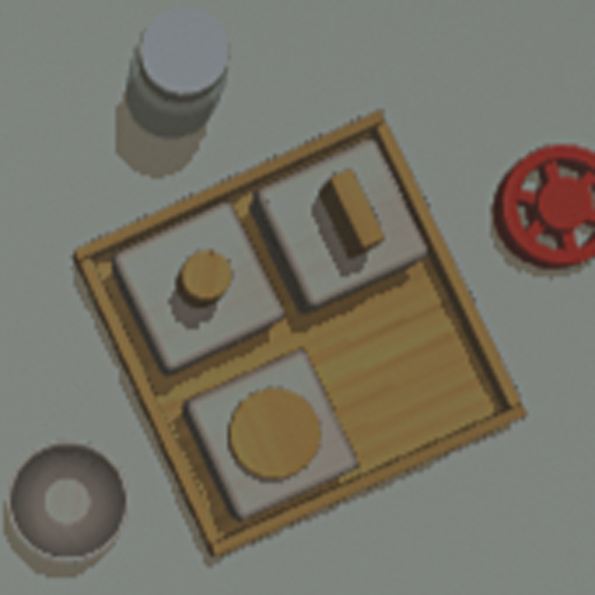

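The crop confirms the layout: bar top centre at crop (360,210), i.e. pixel (433,130), with its handle parallel to tray x. The tray centre is about (0.546, −0.142) and its yaw is about 24.5°. The jar stays clear of the gripper.

Run:
```python
from h import *
plan(.59,-.165,.36,np.radians(114.5))
```

```text
row [-3.0312e+00 -2.5560e+00  2.2290e-01 -4.0000e-04 -2.0000e-04 -2.6910e-01] dist 0.7942474638829187 deg 48.43633314188098
```

Request:
arm_command --pt "-0.2 -0.17 0 0 0 0" --pt "-0.4 -0.34 0 0 0 0" --pt "-0.6 -0.51 0 0 0 0" --pt "-0.8 -0.68 0 0 0 0" --pt "-1 -0.85 0 0 0 0" --fingers -1 --force 20

```text
t: 0.78
tool_pos: [0.3576, 0.3103, 0.4045]
orientation: [-0.651, -3.073, 0.0]
force: [0.8, -0.5, 0.9]
opening: 0.0931
gripper_force: 0.0
```

Request:
arm_command --pt "-0.2 -0.17 0 0 0 0" --pt "-0.4 -0.34 0 0 0 0" --pt "-0.6 -0.51 0 0 0 0" --pt "-0.8 -0.68 0 0 0 0" --pt "-1 -0.85 0 0 0 0"

```text
t: 1.4
tool_pos: [0.4714, 0.0736, 0.4047]
orientation: [0.652, 3.073, 0.0]
force: [0.4, 0.8, -0.6]
opening: 0.0931
gripper_force: 0.0
```

Request:
arm_command --pt "-0.2 -0.17 0 0 0 0" --pt "-0.4 -0.34 0 0 0 0" --pt "-0.6 -0.51 0 0 0 0" --pt "-0.8 -0.68 0 0 0 0" --pt "-1 -0.85 0 0 0 0"

```text
t: 2.02
tool_pos: [0.5853, -0.1629, 0.4044]
orientation: [-0.652, -3.073, -0.0]
force: [0.0, 0.8, 0.2]
opening: 0.093
gripper_force: 0.0
```

Request:
arm_command --pt "0 0 0.05 0 0 -0.055" --pt "0 0 0.1 0 0 -0.11" --pt "0 0 0.15 0 0 -0.165" --pt "0 0 0.2 0 0 -0.22" --pt "0 0 0.22 0 0 -0.269"

```text
t: 2.65
tool_pos: [0.5846, -0.1611, 0.3594]
orientation: [0.674, -3.067, -0.002]
force: [-0.7, 0.2, 1.4]
opening: 0.0929
gripper_force: 0.0
```

Run:
```python
from h import *
plan(.605,-.165,.237,np.radians(114.5))
c=read_camera("wrist"); cv2.imwrite("pics/w1.png",c["image"][:,:,::-1])
s=read_state(); print(s["t"],s["tool_pos"])
for n,(x,y) in dict(bar=(.605,-.165),knob=(.568,-.0825)).items():
    p=np.linalg.inv(c["T"])@[x,y,.082,1]; print(n,c["fx"]*p[0]/p[2]+c["cx"],c["fy"]*p[1]/p[2]+c["cy"])
```

```text
row [-8.540e-02 -6.150e-02  6.116e-01  5.000e-04 -5.000e-04  1.600e-03] dist 0.12411748012022268 deg 0.3070940071876868
2.7 [ 0.58451534 -0.16106803  0.35905697]
bar 308.66047199968335 218.76136858926307
knob 401.5583584429712 219.61174276310672
```

View pics/w1.png

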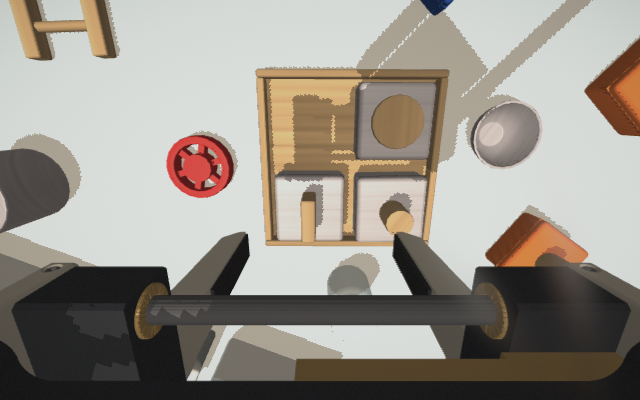

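The wrist view shows the bar top centred near (308,218) and the knob top near (400,222), both within a few pixels of prediction. I'll descend and grip.

Request:
arm_command --pt "-0.085 -0.061 0.05 0 0 0.0016" --pt "-0.085 -0.061 0.2 0 0 0.0016" --pt "-0.085 -0.061 0.35 0 0 0.0016" --pt "-0.085 -0.061 0.5 0 0 0.0016" --pt "-0.085 -0.061 0.6 0 0 0.0016"

```text
t: 3.32
tool_pos: [0.6049, -0.1651, 0.2388]
orientation: [0.655, -3.071, -0.002]
force: [-0.6, 0.0, -0.1]
opening: 0.0928
gripper_force: 0.0
```

Request:
arm_command --pt "0 0 0 0 0 0" --pt "0 0 0 0 0 0" --pt "0 0 0 0 0 0" --pt "0 0 0 0 0 0" --pt "0 0 0 0 0 0" --fingers 1 --force 15

```text
t: 3.95
tool_pos: [0.6056, -0.1653, 0.2413]
orientation: [-0.658, 3.071, -0.001]
force: [0.2, -0.6, -1.3]
opening: 0.0477
gripper_force: 0.0
```

Request:
arm_command --pt "0 0 0 0 0 0" --pt "0 0 0 0 0 0" --pt "0 0 0 0 0 0" --pt "0 0 0 0 0 0" --pt "0 0 0 0 0 0"

```text
t: 4.58
tool_pos: [0.6054, -0.1652, 0.2407]
orientation: [0.658, -3.072, -0.0]
force: [-0.7, -0.5, 0.3]
opening: 0.014
gripper_force: 15.0
```

Run:
```python
from h import *
s=read_state(); print(s["tool_pos"],s["force"],s["opening"],s["gripper_force"])
th=np.radians(24.5);X=np.array([np.cos(th),np.sin(th)]);Y=np.array([-X[1],X[0]]);o=np.array([.5458,-.1422])
p=s["tool_pos"][:2]-o; print("tray",p@X,p@Y); t=o-.045*X-.045*Y; print(t); plan(*t,s["tool_pos"][2],np.radians(114.5))
```

```text
[ 0.60538812 -0.16523294  0.24065087] [-0.73094294 -0.52942842  0.34348914] 0.014017772179622516 14.98629704117775
tray 0.04467127808485597 -0.04566987059335423
[ 0.52351294 -0.20180945]
row [ 4.484e-01  9.000e-04  1.000e-04  0.000e+00 -0.000e+00 -1.700e-03] dist 0.08967378011427532 deg 0.30900857993416275
```

Opening reads 14 mm, which matches the bar. I'll slide it along tool x.

Request:
arm_command --pt "0.03 0 0 0 0 0" --pt "0.08 0 0 0 0 0" --pt "0.14 0 0 0 0 0" --pt "0.19 0 0 0 0 0" --pt "0.22 0 0 0 0 0"

```text
t: 5.2
tool_pos: [0.5644, -0.1837, 0.2406]
orientation: [0.657, -3.072, -0.0]
force: [-0.5, 0.2, -1.9]
opening: 0.0145
gripper_force: 15.0
```

Request:
arm_command --pt "0.06 0 0 0 0 0" --pt "0.12 0 0 0 0 0" --pt "0.18 0 0 0 0 0" --pt "0.22 0 0 0 0 0" --pt "0.228 0 0 0 0 0"

```text
t: 5.82
tool_pos: [0.5231, -0.2022, 0.2407]
orientation: [0.658, -3.072, -0.0]
force: [-0.4, -0.3, -3.2]
opening: 0.0141
gripper_force: 15.0
```

Run:
```python
from h import *
s=read_state(); print(s["tool_pos"],s["force"],s["opening"],s["gripper_force"])
th=np.radians(24.5);X=np.array([np.cos(th),np.sin(th)]);Y=np.array([-X[1],X[0]]);o=np.array([.5458,-.1422])
p=s["tool_pos"][:2]-o; print("tray",p@X,p@Y)
c=read_camera("top"); cv2.imwrite("pics/t2.png",cv2.resize(c["image"][60:240,320:500,::-1],None,fx=3,fy=3))
```

```text
[ 0.52314393 -0.20220649  0.24069151] [-0.40746559 -0.33877512 -3.22627716] 0.014062018600258732 14.98514011502266
tray -0.04550043355955237 -0.045208257852188266
```

View pics/t2.png

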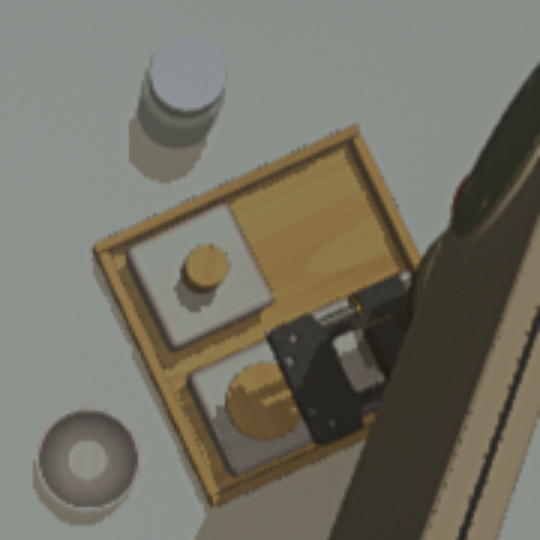

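The bar tin is in the empty place at tray (−45.5, −45) mm, and the knob and flat tins haven't moved. I'll release with a part opening so the fingers stay off the flat tin's disc, then lift.

Request:
arm_command --pt "0 0 0 0 0 0" --pt "0 0 0 0 0 0" --pt "0 0 0 0 0 0" --pt "0 0 0 0 0 0" --pt "0 0 0 0 0 0" --fingers -0.2

```text
t: 6.5
tool_pos: [0.5237, -0.2019, 0.2407]
orientation: [-0.659, 3.072, -0.0]
force: [0.2, 1.0, -0.2]
opening: 0.055
gripper_force: 0.0
```

Request:
arm_command --pt "0 0 -0.05 0 0 0" --pt "0 0 -0.2 0 0 0" --pt "0 0 -0.35 0 0 0" --pt "0 0 -0.5 0 0 0" --pt "0 0 -0.5 0 0 0"

```text
t: 7.12
tool_pos: [0.5247, -0.2024, 0.3447]
orientation: [-0.657, 3.067, -0.006]
force: [-0.3, 0.1, -0.4]
opening: 0.0558
gripper_force: 0.0
```

Run:
```python
from h import *
s=read_state(); print(s["t"],s["opening"])
plan(.568,-.0825,s["tool_pos"][2],np.radians(114.5))
c=read_camera("wrist"); cv2.imwrite("pics/w2.png",c["image"][:,:,::-1])
for n,(x,y) in dict(bar=(.5231,-.2022),knob=(.568,-.0825)).items():
    p=np.linalg.inv(c["T"])@[x,y,.082,1]; print(n,c["fx"]*p[0]/p[2]+c["cx"],c["fy"]*p[1]/p[2]+c["cy"])
```

```text
7.125 0.05581551851189772
row [-0.4433  0.4583 -0.0005 -0.0016  0.0013 -0.0017] dist 0.12752508157725562 deg 0.4832663077444663
bar 324.0386127355323 203.90802035355327
knob 415.1627521689893 290.3382372807154
```

View pics/w2.png

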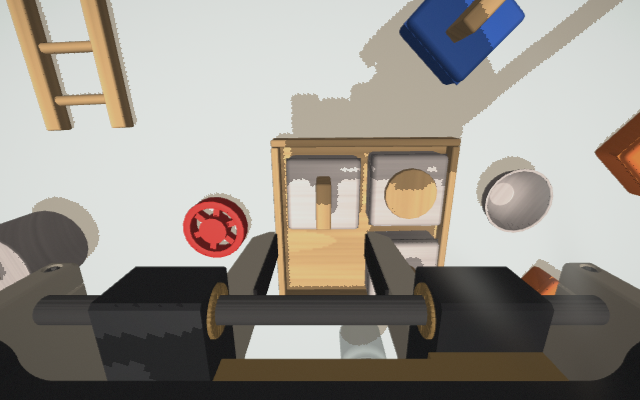

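The bar tin stands square in its place, with the bar at (323,203) as predicted. Next I'll move over the knob and descend.

Request:
arm_command --pt "-0.11 0.115 0 0 0 0" --pt "-0.22 0.23 0 0 0 0" --pt "-0.33 0.345 0 0 0 0" --pt "-0.443 0.458 0 0 0 -0.0017" --pt "-0.443 0.458 0 0 0 -0.0017" --fingers -0.5

```text
t: 7.8
tool_pos: [0.5669, -0.0802, 0.3391]
orientation: [0.67, -3.067, -0.002]
force: [0.1, -0.8, 0.1]
opening: 0.07
gripper_force: 0.0
```

Run:
```python
from h import *
s=read_state(); print(s["tool_pos"],s["opening"])
plan(.568,-.0825,.239,np.radians(114.5))
```

```text
[ 0.56692038 -0.08021526  0.33909945] 0.0700022207002075
row [-1.000e-03 -1.350e-02  5.005e-01  6.000e-04 -5.000e-04  9.000e-04] dist 0.10013134132861955 deg 0.21157213241740355
```

Request:
arm_command --pt "0 -0.01 0.1 0 0 0" --pt "0 -0.01 0.22 0 0 0" --pt "0 -0.01 0.34 0 0 0" --pt "0 -0.01 0.44 0 0 0" --pt "0 -0.01 0.5 0 0 0"

```text
t: 8.43
tool_pos: [0.5669, -0.0845, 0.2384]
orientation: [0.665, -3.068, -0.002]
force: [0.4, 0.0, 0.4]
opening: 0.0696
gripper_force: 0.0
```

Request:
arm_command --pt "0 0 0 0 0 0" --pt "0 0 0 0 0 0" --pt "0 0 0 0 0 0" --pt "0 0 0 0 0 0" --pt "0 0 0 0 0 0" --fingers 1 --force 15

```text
t: 9.05
tool_pos: [0.568, -0.0839, 0.2412]
orientation: [-0.667, 3.069, -0.0]
force: [-0.7, 1.1, 2.2]
opening: 0.0274
gripper_force: 15.0
```

Request:
arm_command --pt "0 0 0 0 0 0" --pt "0 0 0 0 0 0" --pt "0 0 0 0 0 0" --pt "0 0 0 0 0 0" --pt "0 0 0 0 0 0"

```text
t: 9.68
tool_pos: [0.568, -0.0839, 0.2412]
orientation: [-0.666, 3.069, -0.0]
force: [-1.1, 0.7, 6.4]
opening: 0.0275
gripper_force: 15.0
```

Run:
```python
from h import *
s=read_state(); print(s["tool_pos"],s["force"],s["opening"],s["gripper_force"])
th=np.radians(24.5);X=np.array([np.cos(th),np.sin(th)]);Y=np.array([-X[1],X[0]]);o=np.array([.5458,-.1422])
p=s["tool_pos"][:2]-o; print("tray",p@X,p@Y); t=o+.045*X-.045*Y; plan(*t,s["tool_pos"][2],np.radians(114.5))
```

```text
[ 0.5680014  -0.08389819  0.24123114] [-1.14772908  0.65777657  6.36503476] 0.027519310545988846 15.000686198472977
tray 0.04437978299814656 0.043845618120989874
row [-3.100e-03 -4.442e-01  2.000e-04 -1.000e-04  2.000e-04  0.000e+00] dist 0.0888477829122942 deg 0.04009714275911271
```

Request:
arm_command --pt "0 -0.03 0 0 0 0" --pt "0 -0.08 0 0 0 0" --pt "0 -0.14 0 0 0 0" --pt "0 -0.19 0 0 0 0" --pt "-0.001 -0.22 0 0 0 0"

```text
t: 10.3
tool_pos: [0.5866, -0.1241, 0.2412]
orientation: [-0.666, 3.069, 0.0]
force: [-1.1, 2.9, 6.1]
opening: 0.0277
gripper_force: 15.0
```

Request:
arm_command --pt "0 -0.06 0 0 0 0" --pt "0 -0.12 0 0 0 0" --pt "0 -0.18 0 0 0 0" --pt "0 -0.215 0 0 0 0" --pt "-0.001 -0.224 0 0 0 0"

```text
t: 10.92
tool_pos: [0.6053, -0.1648, 0.2413]
orientation: [-0.666, 3.07, 0.0]
force: [-1.1, 2.4, 6.4]
opening: 0.0277
gripper_force: 15.0
```

Request:
arm_command --pt "0 0 0 0 0 0" --pt "0 0 0 0 0 0" --pt "0 0 0 0 0 0" --pt "0 0 0 0 0 0" --pt "0 0 0 0 0 0" --fingers -0.3

```text
t: 11.55
tool_pos: [0.605, -0.1645, 0.2407]
orientation: [0.667, -3.07, -0.0]
force: [0.2, 0.2, 0.2]
opening: 0.0604
gripper_force: 0.0
```

Request:
arm_command --pt "0 0 -0.05 0 0 0" --pt "0 0 -0.2 0 0 0" --pt "0 0 -0.4 0 0 0" --pt "0 0 -0.6 0 0 0" --pt "0 0 -0.8 0 0 0"

```text
t: 12.18
tool_pos: [0.6048, -0.1645, 0.403]
orientation: [-0.666, 3.069, -0.001]
force: [0.6, -0.3, -0.6]
opening: 0.0602
gripper_force: 0.0
```

Request:
arm_command --pt "0 0.1 0 0 0 0" --pt "0 0.3 0 0 0 0" --pt "0 0.5 0 0 0 0" --pt "0 0.7 0 0 0 0" --pt "0 0.8 0 0 0 0"

```text
t: 12.8
tool_pos: [0.538, -0.0175, 0.4017]
orientation: [-0.668, 3.069, -0.0]
force: [0.5, -0.5, 0.4]
opening: 0.0602
gripper_force: 0.0
```

Run:
```python
from h import *
for n in ("top","scene"):
    c=read_camera(n)
    u,v,f=(320,60,3) if n=="top" else (150,150,3)
    cv2.imwrite(f"pics/{n}3.png",cv2.resize(c["image"][v:v+180,u:u+180,::-1],None,fx=f,fy=f))
```

```text
(no output)
```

View pics/top3.png

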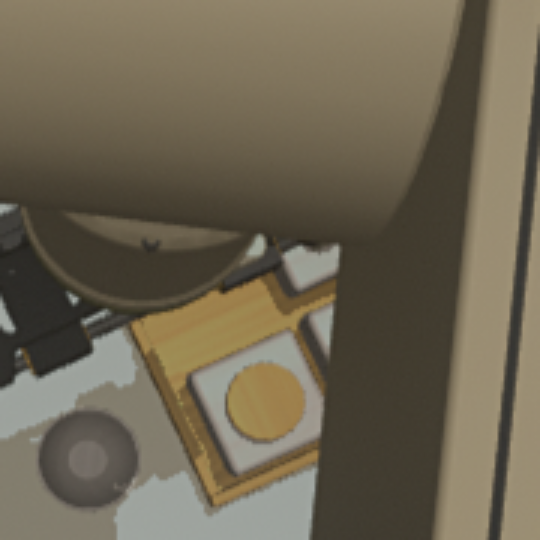

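View pics/scene3.png

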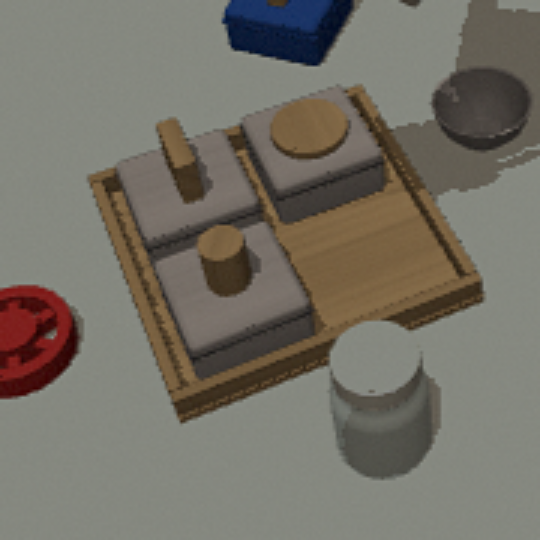

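The scene view shows the bar tin (crop 190,185), the knob tin (230,290) and the flat tin (310,140) square and flat in their places. The knob tin's old corner is empty and the gripper is clear. I'll hand the job in.

```bash
python3 -c "
from plant import *
print(close_job())"
```

```text
the job is handed in; nothing more can be done
None
```

The job is handed in: the bar tin is in the formerly empty place, the round-knobbed tin is in the place it left, and the flat tin was not touched; the last picture showed all three flat and square, but no verdict came back.

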